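# Fetch the stirring stick from inside the cupboard door and stir the bamboo beads

## Robot

A 6-joint arm with a two-finger parallel gripper is mounted at the origin on the work surface. World frame = base frame: x ahead of the robot, y to its left, z up, the work surface at z = 0. Lengths are in mm, angles in degrees, forces in N, time in s.
With the tool pointing down it reaches from about 300 to 850 mm from the base axis. Payload 4.2 kg.
Tool frame: the origin (TCP) lies midway between the tips of the shut fingers; the grasp point (between the pads) lies 19 mm behind it (env.grip_depth is the distance from the TCP to the grasp point, in mm); z points along the fingers, y is the line along which they close (so a half turn about z gives the same grasp; the last joint's range is limited). The gripper opens to 91 mm and grips with 3 to 60 N. Pads are 32 mm wide; open, the fingers measure 118 mm over their backs; the gripper's body (76 mm by 178 mm) begins 60 mm behind the grasp point.
Start: joints at [-68.755, 18.312, 89.639, -0, 72.044, -1.146], TCP at [219.038, -531.663, 213.976] pointing down, gripper open.
Joint ranges: [-177.97, 177.97], [-48.28, 115.42], [12.27, 149.76], [-77.06, 257.06], [2.81, 150.46], [-146.56, 146.56]. Speed limits (degrees/s): [147.25, 147.25, 180, 180, 180, 180].

## Interface

Orientations are given as [roll, pitch, yaw] about the fixed x, y, z axes, in that order (R = Rz(yaw) Ry(pitch) Rx(roll)).
In Python, from workcell import env, eyes gives the robot as it stands.
- The arm moves only by the tool send_rows, never from a script. Its argument "motion" is a list of rows, each a list of 7 numbers: the shift along the world's x, y, z normalised to -1 to 1, where 1 is 0.5 m, then the turn, a rotation vector about the world's x, y, z normalised to -1 to 1, where 1 is 60 degrees, then the opening, from -1 (shut) to 1 (fully open). A call has 1 to 20 rows; each row is the pose to reach, as a shift and turn from the pose commanded when the call began; what a row does not reach only later rows make up. A row lasts 1/8 s, in which the tool goes at most 62.5 mm and 10.7 degrees, less where a joint would pass 70% of its speed; a pose out of reach is approached as far as the arm can. A call with a number of a shift or a turn outside -1 to 1 is refused whole. A call with a gripper value outside its range is refused whole. The fingers move at their own pace and stop on an object; "squeeze" is the grip in N (left out, the last holds). Time passes only in rows, so rows that repeat a pose let the fingers close. It gives the time, the measured TCP pose, the force, the opening and the grip force at its end, in the units of the state.
- env.state(): the state, without advancing time (a new reading comes with each control period).
- eyes.grab_frame(name): name is "scene" or "top"; returns a dict with "pixels" (420x560x3 uint8, red, green, blue), "depth" (420x560 float32, mm along the optical axis (not along the pixel's ray), 0 where there is no reading), "fx", "fy", "cx", "cy" (pixels), "R" (3x3) and "t" (3): a world point X has camera coordinates R X + t. Camera axes: x right, y down, z forward; pixel columns grow to the right and rows downward; lengths in mm; the calibration is good to about 2 mm. A picture is of the moment at which its call begins.
- env.job_done(): hands the job in; it is judged then, once.
The state is a dict: "time_s": time; "qpos": joint angles; "qvel": joint speeds; "effort": joint torques, N m; "ee_pos": TCP position; "ee_rot": TCP orientation; "force": force on the tool from outside, world axes, zero at the start; "torque": the same for the moment, N m; "gripper_width": finger opening in mm; "gripper_force": force on a finger pad.
Only numpy, scipy, OpenCV 4.12 (cv2) and the standard library are available. Lean on these libraries where they do the work, as an engineer would, in place of code of your own. Each camera call takes 0.05 s, during which the arm holds its last target. There are 200 camera calls.

## Task

A small finished bamboo cup stands in the way of the cupboard door: first stand it upright on the plywood drying board, without disturbing the tall cup already there. Then swing the cupboard door wide open by its handle (about a right angle), lift the bamboo stirring stick out of the rack on the door's inner side and, gripping it, stir the beads in the clay bowl with its lower end, several full rounds that pass through every side of the bowl, so that the beads are well moved about. Finish with the stick let go and left at rest in the bowl (leaning on its rim is fine), its lower end down among the beads, all beads still in the bowl, the door still wide open, and everything else where it was.

Things in the scene. Friction and masses are not known exactly. Their poses are not given: they have to be found in the camera images.
- cup: The small finished bamboo cup that stands on the table in front of the cupboard door, inside the door's swing: barrel-shaped, open top, 85 mm high, 62 mm across at its widest (38 mm up), 52 mm at the foot, 56 mm at the rim, about 0.1 kg, a thin green band near the foot. Origin at the centre of its underside, z up.
- board: Plywood drying board fixed on the table, 200 mm (its x) by 140 mm (its y), 12 mm thick; origin at the centre of its underside. It lies to the robot's right, either left or right of the bowl. The tall cup stands on its far half (its x about +55 mm); its near half (x from -90 to 0 mm) is free.
- cupboard: Small wooden cupboard fixed on the table, 180 mm deep (x), 240 mm wide (y), 230 mm high, its door facing the robot (its -x). Origin at the centre of its underside.
- door (a joint): Door hinge angle: 0 = shut (start), grows to 1.9 rad as it opens towards the robot; 1.57 = square to the front. Vertical axis at the left (+y) front edge; opens clockwise seen from above. No latch or spring, stays where left, about 1 N at the handle. Door: 220 mm wide, 15 mm thick, top 225 mm and lower edge 20 mm above the table.
- door_hinge (a point): Point at table height on the hinge axis, in the door's mid-thickness. Its frame turns with the door: its -y runs along the door from the hinge to the free edge, its -x points out of the outer face, +x out of the inner face (door shut: same axes as the cupboard).
- stick: Round bamboo stirring stick, 175 mm long, 16 mm thick, 35 g, a thin green band near its top. Origin at the centre of its lower end, z along it to the top. It starts upright in the door's rack (behind the shut door), leaning up to 0.08 rad, and rides with the door; its top is then 205 mm above the table, 20 mm below the door's top edge. Pull it straight up at least 85 mm to free it.
- door_rack (a point): Where the stick's lower end stands in the rack on the door's inner face, 30 mm above the table; in the hinge frame at x +45, y -120 mm (37 mm off the inner face). The rack: a foot shelf with low lips and a guide shelf with a square 21 mm hole, top 108 mm above the table; both 70 mm long along the door, reaching 62 mm out from its inner face.
- bowl: Round clay bowl, loose, 0.9 kg, 70 mm high, 152 mm across the rim outside and 142 inside; inner floor 8 mm above its origin, about 122 mm across. Origin at the centre of its underside. It lies to the robot's right, beside the drying board, on either side of it.
- bead0: One of five equal wooden beads lying in the bowl: barrel-shaped, 21 mm across, 14 mm high, 12 g; origin at the centre of its underside as it stands.
- bead1: One of five equal wooden beads lying in the bowl: barrel-shaped, 21 mm across, 14 mm high, 12 g; origin at the centre of its underside as it stands.
- bead2: One of five equal wooden beads lying in the bowl: barrel-shaped, 21 mm across, 14 mm high, 12 g; origin at the centre of its underside as it stands.
- bead3: One of five equal wooden beads lying in the bowl: barrel-shaped, 21 mm across, 14 mm high, 12 g; origin at the centre of its underside as it stands.
- bead4: One of five equal wooden beads lying in the bowl: barrel-shaped, 21 mm across, 14 mm high, 12 g; origin at the centre of its underside as it stands.
- tallcup: Bystander: tall bamboo cup on the far half of the drying board, 100 mm high, 58 mm across; origin at its underside.
- blank: Bystander: rough green bamboo section, 110 mm high, 68 mm across, at the back right or left of the cupboard; origin at its underside.
- jar: Bystander: closed amber jar, 100 mm high, 60 mm across, at the back right or left of the cupboard; origin at its underside.
- widecup: Bystander: wide bamboo cup, 80 mm high, 76 mm across, at the back right or left of the cupboard; origin at its underside.
- mallet: Bystander: hammer lying on the table at the robot's left, 200 mm long.
- brush: Bystander: brush lying on the table at the near right, 180 mm long.
- door_handle (a point): The door's handle, turning with the door. Origin = gripping point, 200 mm above the table, on a vertical round steel bar 14 mm thick on the door's outer face; the bar's top is 18 mm above it, its foot 82 mm below, so take it from above. In the hinge frame at x -47.5, y -190 mm; 33 mm free between bar and door; two thin posts join them 10 and 70 mm below this point.

How it is judged (in metres and radians):
On the way, in this order (a step that is already met when the one before it is completed fails the run):
1. the small cup stands upright on the drying board, let go, the door not yet opened (x of cup in the frame of board between -0.09 and 0.09 m and y of cup in the frame of board between -0.065 and 0.065 m and z of cup in the frame of board between 0.005 and 0.022 m and angle between cup's own z axis and vertical below 0.12 rad and linear speed of cup below 0.02 m/s and contact force between the fingers and cup below 0.1 N and value of joint door below 0.15 rad), for 0.2 s.
2. the door is being pulled open by its handle (value of joint door above 0.3 rad and contact force between the fingers and door_c0 above 0.3 N), for 0.03 s.
3. the door is wide open (value of joint door above 1.25 rad), for 0.2 s.
4. the held stick passes through the bowl on its +x side, low in the bowl (horizontal distance between stick and bowl below 0.07 m and z of stick in the frame of bowl below 0.04 m and contact force between the fingers and stick above 0.3 N and x of stick in the frame of bowl above 0.012 m and y of stick in the frame of bowl between -0.012 and 0.012 m), for 0.03 s.
5. then on its -x side (horizontal distance between stick and bowl below 0.07 m and z of stick in the frame of bowl below 0.04 m and contact force between the fingers and stick above 0.3 N and x of stick in the frame of bowl below -0.012 m and y of stick in the frame of bowl between -0.012 and 0.012 m), for 0.03 s.
6. then on its +y side (horizontal distance between stick and bowl below 0.07 m and z of stick in the frame of bowl below 0.04 m and contact force between the fingers and stick above 0.3 N and y of stick in the frame of bowl above 0.012 m and x of stick in the frame of bowl between -0.012 and 0.012 m), for 0.03 s.
7. then on its -y side, with at least three beads moved more than 10 mm from where they were (horizontal distance between stick and bowl below 0.07 m and z of stick in the frame of bowl below 0.04 m and contact force between the fingers and stick above 0.3 N and y of stick in the frame of bowl below -0.012 m and x of stick in the frame of bowl between -0.012 and 0.012 m and (distance of each of bead0, bead1, bead2 from where it was at the start of the episode above 0.01 m or distance of each of bead0, bead1, bead3 from where it was at the start of the episode above 0.01 m or distance of each of bead0, bead1, bead4 from where it was at the start of the episode above 0.01 m or distance of each of bead0, bead2, bead3 from where it was at the start of the episode above 0.01 m or distance of each of bead0, bead2, bead4 from where it was at the start of the episode above 0.01 m or distance of each of bead0, bead3, bead4 from where it was at the start of the episode above 0.01 m or distance of each of bead1, bead2, bead3 from where it was at the start of the episode above 0.01 m or distance of each of bead1, bead2, bead4 from where it was at the start of the episode above 0.01 m or distance of each of bead1, bead3, bead4 from where it was at the start of the episode above 0.01 m or distance of each of bead2, bead3, bead4 from where it was at the start of the episode above 0.01 m)), for 0.03 s.
At the end, for the whole second after the job is handed in: Cup upright (0.12 rad) on the board, centre within 90 x 65 mm of its centre; door open over 1.2 rad; stick released in the bowl, lower end within 70 mm of its axis and 45 mm of its underside; all beads in the bowl; bowl upright, moved under 50 mm; all at rest (x of cup in the frame of board between -0.09 and 0.09 m and y of cup in the frame of board between -0.065 and 0.065 m and z of cup in the frame of board between 0.005 and 0.022 m and angle between cup's own z axis and vertical below 0.12 rad and linear speed of cup below 0.02 m/s and value of joint door above 1.2 rad and horizontal distance between each of stick, bead0, bead1, bead2, bead3, bead4 and bowl below 0.07 m and z of stick in the frame of bowl between -0.01 and 0.045 m and linear speed of stick below 0.03 m/s and z of each of bead0, bead1, bead2, bead3, bead4 in the frame of bowl below 0.06 m and angle between bowl's own z axis and vertical below 0.1 rad and distance of bowl from where it was at the start of the episode below 0.05 m); the robot touches nothing.
It fails at once if a bystander is shifted more than 30 mm (distance of any of tallcup, blank, jar, widecup, mallet, brush from where it was at the start of the episode above 0.03 m).
It fails at once if the door or cupboard strikes the cup (contact force between cupboard and cup above 0.5 N).
It fails at once if the small cup is tipped over (angle between cup's own z axis and vertical above 0.8 rad).
It also fails if it takes over 72 s, if anything falls off the work surface, if the arm or the gripper's body presses on something with over 40 N, if the wrist force passes 120 N, or if a joint passes its speed limit or range.

## Working session

There is one attempt and no reset: what is moved stays moved. The work goes in short steps, Python scripts to look and compute and a tool call to move; the robot and the scene stay as the last step left them, time stands still between calls to the robot, and variables do not carry over. Pictures are saved under pics/ and viewed, at most 10 in all, crops included, and the job is handed in when it is done.

Besides the shell and the picture viewer there is one more tool, called after ">>>" as a command line: name --pt "numbers of a row" for each row, then --argument value for the rest. send_rows: Moves the arm, as the interface text tells. Its arguments: {"type":"object","properties":{"motion":{"type":"array"},"squeeze":{"type":"number"}},"required":["motion"]}

```bash
mkdir -p pics; ls; cat > h.py <<'E'
import numpy as np, cv2
from workcell import env, eyes
def grab(n,save=None):
    f=eyes.grab_frame(n)
    if save: cv2.imwrite('pics/'+save,f['pixels'][:,:,::-1])
    d=f['depth'].astype(float); v,u=np.mgrid[:420,:560]
    C=np.stack([(u-f['cx'])/f['fx']*d,(v-f['cy'])/f['fy']*d,d],-1)
    f['W']=(C-f['t'])@np.array(f['R']); f['W'][d==0]=np.nan
    return f
E
python3 - <<'E'
from h import *
for n in('scene','top'):
    f=grab(n,n+'0.png'); R=np.array(f['R']); print(n,-R.T@f['t'],f['fx'],R[2])
a=cv2.imread('pics/scene0.png');b=cv2.imread('pics/top0.png')
print(env.state())
E
```

```text
pics
scene [ 382.53654693 -600.03801124  810.98490559] 384.3877402091844 [ 0.18209004  0.67947546 -0.71074349]
top [ 499.32382006   48.75896657 1028.13522687] 394.6521525674505 [ 0.05569205 -0.01882473 -0.99827052]
{'time_s': 0.1, 'qpos': array([-6.87550941e+01,  1.83489363e+01,  8.96995814e+01, -2.36185458e-03,
        7.20430170e+01, -1.14723419e+00]), 'qvel': array([-0.04698103, -0.07934101, -0.17256656, -0.01534336,  0.06228363,
        0.04738638]), 'effort': array([-5.80706546e-04, -4.13332880e+01, -2.32509112e+01,  7.28117418e-02,
        4.21568099e-02, -3.97767246e-05]), 'ee_pos': array([ 218.85681014, -531.23702291,  213.19361921]), 'ee_rot': array([-1.79908439e+02,  4.12508521e-04,  2.23928704e+01]), 'force': array([0.02465452, 0.05912335, 0.65262117]), 'torque': array([0.01094338, 0.02003287, 0.01243342]), 'gripper_force': 0.0, 'gripper_width': 91.29388035270645}
```

View pics/scene0.png

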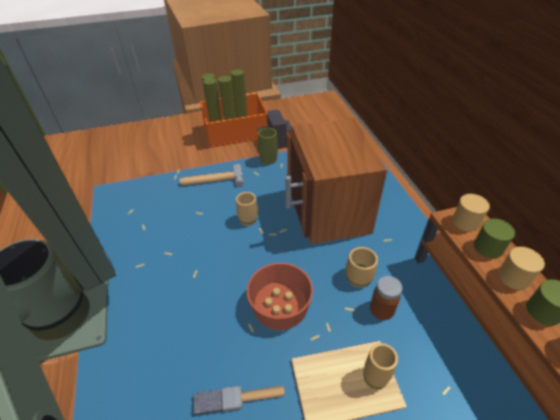

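View pics/top0.png

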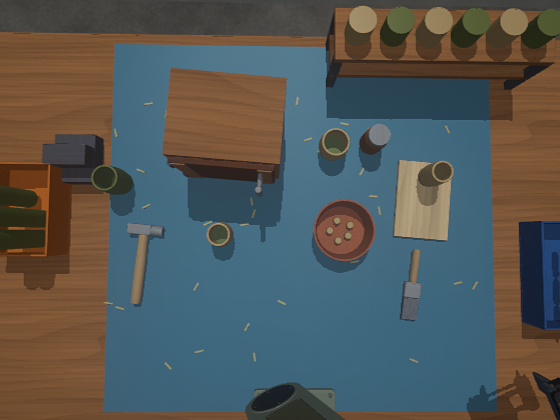

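The top view shows the cup at (219,235), the handle at (260,182) and the bowl at (344,231). The board is at about (423,200) with the tall cup on it at (435,173). The cupboard top spans (165-287, 68-175). The scene view agrees. Next I'll measure from depth.

```bash
cat > m.py <<'E'
from h import *
f=grab('top'); W=f['W']
def reg(u0,u1,v0,v1,z0,z1):
    m=np.zeros((420,560),bool); m[v0:v1,u0:u1]=1
    return W[m&(W[...,2]>z0)&(W[...,2]<z1)]
def circ(P):
    h=cv2.convexHull(P[:,:2].astype(np.float32)); return cv2.minEnclosingCircle(h), cv2.minAreaRect(h)
tab=reg(220,300,300,380,-30,30); print('table z',np.median(tab[:,2]))
for n,a in dict(cup=(200,240,215,255,76,95),bowl=(305,385,190,270,60,80),tall=(410,460,155,195,100,125),
  wide=(315,355,122,165,70,90),jar=(355,395,118,160,85,110),blank=(85,140,155,200,95,120)).items():
    P=reg(*a); print(n,len(P),np.median(P[:,2]),circ(P)[0])
P=reg(385,460,150,250,7,18); r=circ(P)[1]; print('board',np.median(P[:,2]),r,cv2.boxPoints(r))
P=reg(150,295,60,185,222,245); r=circ(P)[1]; print('cupb',np.median(P[:,2]),r,cv2.boxPoints(r))
P=reg(245,275,165,200,150,222); print('handle',len(P)); print(P[np.argsort(P[:,0])][::6].round())
P=reg(160,290,150,190,210,240);
for u in range(160,285,20): print(u,[(v,*W[v,u].round().astype(int)) for v in range(160,184,3)])
# beads
for v in (215,): pass
P=reg(320,370,208,255,12,40); print('beads z',np.percentile(P[:,2],[5,50,95]))
E
python3 m.py
```

```text
table z 0.6402914956165636
cup 158 84.01236605409858 ((491.95703125, 184.82803344726562), 28.011537551879883)
bowl 512 68.64157261345743 ((504.4823303222656, -118.65055084228516), 75.69621276855469)
tall 203 110.00986468094113 ((643.4638061523438, -344.01708984375), 27.223047256469727)
wide 207 78.53775546231533 ((718.7945556640625, -97.13593292236328), 34.90815353393555)
jar 411 99.15313062976264 ((733.320068359375, -199.0699920654297), 27.526803970336914)
blank 288 107.49452128868393 ((638.6422729492188, 461.2906188964844), 52.8009033203125)
board 11.474983964010216 ((571.3966064453125, -326.7038269042969), (160.51780700683594, 231.69383239746094), 88.679931640625) [[ 453.73148 -404.2726 ]
 [ 685.36383 -409.61026]
 [ 689.06177 -249.13504]
 [ 457.42938 -243.7974 ]]
cupb 229.34518421496114 ((728.1239013671875, 155.22921752929688), (240.43331909179688, 198.78573608398438), 85.71749877929688) [[620.0315    42.77028 ]
 [818.2622    27.926132]
 [836.2163   267.68817 ]
 [637.9856   282.5323  ]]
handle 265
[[579.  86. 209.]
 [579.  83. 181.]
 [580.  88. 217.]
 [581.  80. 188.]
 [582.  81. 
[... 2961 characters left out ...]
169, np.int64(627), np.int64(82), np.int64(223)), (172, np.int64(623), np.int64(82), np.int64(208)), (175, np.int64(619), np.int64(83), np.int64(194)), (178, np.int64(612), np.int64(83), np.int64(194)), (181, np.int64(606), np.int64(83), np.int64(192))]
280 [(160, np.int64(653), np.int64(40), np.int64(187)), (163, np.int64(671), np.int64(39), np.int64(46)), (166, np.int64(671), np.int64(38), np.int64(-1)), (169, np.int64(663), np.int64(38), np.int64(0)), (172, np.int64(655), np.int64(38), np.int64(0)), (175, np.int64(647), np.int64(38), np.int64(1)), (178, np.int64(639), np.int64(38), np.int64(0)), (181, np.int64(631), np.int64(38), np.int64(1))]
beads z [13.14486464 21.35369155 36.95952501]
```

```bash
cat >> h.py <<'E'
def board(f,W=None):
    hsv=cv2.cvtColor(f['pixels'],cv2.COLOR_RGB2HSV).astype(int); W=f['W']
    m=(hsv[...,0]<30)&(hsv[...,2]>110)&(W[...,2]>5)&(W[...,2]<20); m[:,:385]=0; m[:140]=0; m[260:]=0
    m=cv2.morphologyEx(m.astype(np.uint8),cv2.MORPH_OPEN,np.ones((5,5)))>0
    return cv2.minAreaRect(W[m][:,:2].astype(np.float32)), m.sum()
E
python3 - <<'E'
from h import *
f=grab('top'); r,n=board(f); print(r,n); print(cv2.boxPoints(r))
E
```

```text
((584.2571411132812, -333.9644470214844), (139.95176696777344, 198.46107482910156), 85.32654571533203) 3251
[[ 479.6551  -395.62268]
 [ 677.45636 -411.79266]
 [ 688.8592  -272.3062 ]
 [ 491.05792 -256.13623]]
```

>>> send_rows --pt "0.05 0.12 0.02 0 0 0.17 1" --pt "0.1 0.24 0.02 0 0 0.34 1" --pt "0.14 0.36 0.02 0 0 0.51 1" --pt "0.18 0.48 0.02 0 0 0.68 1" --pt "0.2 0.56 0.02 0 0 0.85 1"

```text
time_s: 0.82
ee_pos: [319.3, -249.4, 223.9]
ee_rot: [180.0, -0.0, 73.8]
force: [-0.0, 1.0, 0.1]
gripper_width: 91.1
gripper_force: 0.0
```

The board measures 140x198 mm, centred at (584,-334) with yaw -4.7°, so the sizes match. The cup target on it is (542,-330).

>>> send_rows --pt "0.04 0.12 0 0 0 0.17 1" --pt "0.08 0.24 0 0 0 0.34 1" --pt "0.12 0.36 0 0 0 0.51 1" --pt "0.16 0.48 0 0 0 0.68 1" --pt "0.2 0.58 0 0 0 0.85 1"

```text
time_s: 1.45
ee_pos: [419.2, 40.5, 224.2]
ee_rot: [180.0, 0.0, 124.8]
force: [0.7, -0.3, 0.3]
gripper_width: 91.4
gripper_force: 0.0
```

>>> send_rows --pt "0.04 0.1 0 0 0 0.17 1" --pt "0.08 0.19 0 0 0 0.34 1" --pt "0.11 0.26 0 0 0 0.51 1" --pt "0.13 0.29 0 0 0 0.68 1" --pt "0.144 0.293 -0.05 0 0 0.85 1" --pt "0.144 0.293 -0.1 0 0 0.85 1" --pt "0.144 0.293 -0.1 0 0 0.85 1"

```text
time_s: 2.33
ee_pos: [489.6, 184.4, 172.2]
ee_rot: [-179.9, -0.3, 175.4]
force: [-0.6, -0.2, 0.0]
gripper_width: 91.4
gripper_force: 0.0
```

```bash
python3 - <<'E'
from h import *
s=env.state(); print(s['ee_pos'],s['ee_rot'],s['qpos'])
f=grab('scene'); W=f['W']; m=np.zeros((420,560),bool); m[180:230,220:275]=1; m&=(W[...,2]>40)&(W[...,2]<90)&(abs(W[...,0]-492)<45)&(abs(W[...,1]-185)<45); P=W[m]; print(len(P), P.min(0),P.max(0))
E
```

```text
[489.6240919  184.42008107 172.17136951] [-179.8914125    -0.25574004  175.39425868] [ 1.93767100e+01  1.56122212e+01  9.99141077e+01  5.23366044e-03
  6.47514692e+01 -6.60200349e+01]
472 [461.54326267 154.98463028  40.15265515] [522.17676263 216.94736379  89.71958306]
```

>>> send_rows --pt "0.005 0.003 -0.08 0 0 0 1" --pt "0.005 0.003 -0.16 0 0 0 1" --pt "0.005 0.003 -0.24 0 0 0 1" --pt "0.005 0.003 -0.298 0 0 0 1" --pt "0.005 0.003 -0.298 0 0 0 1" --pt "0.005 0.003 -0.298 0 0 0 -0.2" --pt "0.005 0.003 -0.298 0 0 0 -0.2" --pt "0.005 0.003 -0.298 0 0 0 -0.2" --pt "0.005 0.003 -0.298 0 0 0 -0.2" --squeeze 15

```text
time_s: 3.5
ee_pos: [494.1, 186.6, 25.9]
ee_rot: [180.0, 0.1, 175.4]
force: [-0.1, 0.5, 5.3]
gripper_width: 60.3
gripper_force: 15.0
```

>>> send_rows --pt "0 0 0.06 0 0 0 -0.2" --pt "0 0 0.14 0 0 0 -0.2" --pt "0 0 0.22 0 0 0 -0.2" --pt "0.0 -0.08 0.24 0 0 0 -0.2" --pt "0.0 -0.18 0.24 0 0 0 -0.2" --pt "0.0 -0.28 0.24 0 0 0 -0.2" --pt "0.02 -0.38 0.24 0 0 0 -0.2" --pt "0.04 -0.48 0.24 0 0 0 -0.2" --pt "0.06 -0.58 0.24 0 0 0 -0.2" --pt "0.08 -0.68 0.24 0 0 0 -0.2" --pt "0.094 -0.78 0.24 0 0 0 -0.2" --pt "0.094 -0.87 0.24 0 0 0 -0.2" --pt "0.094 -0.94 0.24 0 0 0 -0.2" --pt "0.094 -0.98 0.24 0 0 0 -0.2" --pt "0.094 -0.98 0.24 0 0 0 -0.2"

```text
time_s: 5.38
ee_pos: [540.3, -304.1, 144.5]
ee_rot: [180.0, -0.0, 175.3]
force: [-0.8, 0.0, -2.1]
gripper_width: 60.3
gripper_force: 15.0
```

```bash
python3 - <<'E'
from h import *
s=env.state(); print(s['ee_pos'],s['gripper_width'],s['qpos'])
f=grab('scene','s1.png'); 
E
```

```text
[ 540.25930093 -304.12147853  144.53954495] 60.25230654104796 [-3.04534489e+01  2.51189861e+01  8.93923392e+01  2.97722732e-02
  6.55428711e+01 -1.15763963e+02]
```

View pics/s1.png

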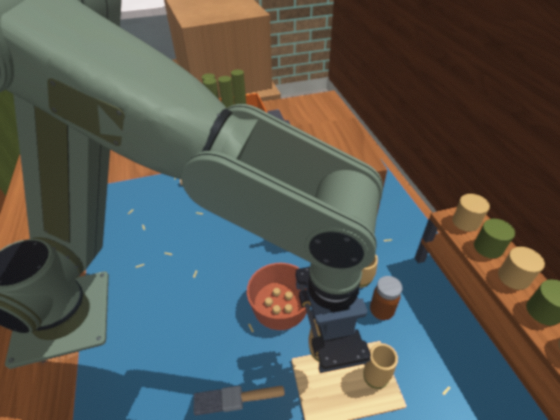

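The picture shows the cup held just short of the board, partly hidden by the gripper at about (320,345), with the tall cup untouched at (380,365). Next I set it down.

>>> send_rows --pt "0 -0.04 0 0 0 0 -0.2" --pt "0 -0.053 -0.06 0 0 0 -0.2" --pt "0 -0.053 -0.12 0 0 0 -0.2" --pt "0 -0.053 -0.17 0 0 0 -0.2" --pt "0 -0.053 -0.2 0 0 0 -0.2" --pt "0 -0.053 -0.209 0 0 0 -0.2" --pt "0 -0.053 -0.211 0 0 0 -0.2" --pt "0 -0.053 -0.211 0 0 0 -0.2"

```text
time_s: 6.42
ee_pos: [541.1, -330.5, 40.4]
ee_rot: [-180.0, 0.1, 175.4]
force: [-1.0, -0.4, -1.9]
gripper_width: 60.1
gripper_force: 15.0
```

>>> send_rows --pt "0 0 -0.003 0 0 0 -0.2" --pt "0 0 -0.005 0 0 0 -0.2" --pt "0 0 -0.005 0 0 0 -0.2"

```text
time_s: 6.8
ee_pos: [540.8, -330.4, 37.9]
ee_rot: [-180.0, 0.1, 175.4]
force: [-1.2, 0.4, 4.9]
gripper_width: 60.1
gripper_force: 15.0
```

Contact. Release, then lift straight up.

>>> send_rows --pt "0 0 0 0 0 0 0.6" --pt "0 0 0 0 0 0 0.9" --pt "0 0 0 0 0 0 0.9" --pt "0 0 0.04 0 0 0 0.9" --pt "0 0 0.12 0 0 0 0.9" --pt "0 0 0.22 0 0 0 0.9" --pt "0 0 0.32 0 0 0 0.9" --pt "0 0 0.42 0 0 0 0.9" --pt "0 0 0.5 0 0 0 0.9"

```text
time_s: 7.92
ee_pos: [540.7, -330.3, 289.3]
ee_rot: [-180.0, 0.1, 175.4]
force: [0.2, -0.7, 0.2]
gripper_width: 86.6
gripper_force: 0.0
```

```bash
python3 - <<'E'
from h import *
s=env.state(); print(s['ee_pos'],s['gripper_width'])
f=grab('scene'); W=f['W']
m=(W[...,2]>94)&(W[...,2]<99)&(abs(W[...,0]-542)<50)&(abs(W[...,1]+330)<50); P=W[m]; print(len(P)); 
if len(P): print(cv2.minEnclosingCircle(P[:,:2].astype(np.float32)))
m=(W[...,2]>105)&(W[...,2]<118)&(abs(W[...,0]-643)<50)&(abs(W[...,1]+344)<50); P=W[m]; print(len(P),cv2.minEnclosingCircle(P[:,:2].astype(np.float32)))
# handle from scene
m=(W[...,2]>205)&(W[...,2]<222)&(W[...,0]<612)&(W[...,0]>560)&(abs(W[...,1]-85)<30); P=W[m]; print(len(P),P.min(0),P.max(0),np.median(P,0))
f=grab('top'); W=f['W']
m=(W[...,2]>212)&(W[...,2]<224)&(W[...,0]<606)&(W[...,0]>560)&(abs(W[...,1]-85)<30); P=W[m]; print(len(P),P.min(0),P.max(0),np.median(P,0))
E
```

```text
[ 540.68820039 -330.25843659  289.2719624 ] 86.58230020525878
225
((538.6412963867188, -328.7888488769531), 28.43264389038086)
287 ((642.298828125, -342.6056213378906), 26.458538055419922)
36 [578.71094745  80.98854817 205.26064708] [591.33152635  92.60962287 221.85782567] [583.09863547  82.71618449 213.64215951]
36 [579.92313395  79.40128367 213.29905302] [590.63386479  91.93987156 220.20306571] [585.27397846  85.45458378 217.61946722]
```

The cup stands at (539,-329) with its rim at 97 mm. The handle bar is at (585,85.5). Next the gripper goes above it.

>>> send_rows --pt "0.01 0.1 0 0 0 0 0.3" --pt "0.02 0.2 0 0 0 0 0.3" --pt "0.03 0.31 0 0 0 0 0.3" --pt "0.04 0.42 0 0 0 0 0.3" --pt "0.05 0.53 0 0 0 0 0.3" --pt "0.07 0.64 0 0 0 0 0.3" --pt "0.08 0.74 0 0 0 0 0.3" --pt "0.088 0.81 0 0 0 0 0.3" --pt "0.088 0.831 0 0 0 0 0.3" --pt "0.088 0.831 0 0 0 0 0.3" --pt "0.088 0.831 0 0 0 0 0.3"

```text
time_s: 9.4
ee_pos: [584.4, 84.0, 286.8]
ee_rot: [-180.0, -0.0, 175.3]
force: [-0.4, 0.2, 0.7]
gripper_width: 59.4
gripper_force: 0.0
```

>>> send_rows --pt "0 0.002 -0.08 0 0 0 0.3" --pt "0 0.002 -0.15 0 0 0 0.3" --pt "0 0.002 -0.2 0 0 0 0.3" --pt "0 0.002 -0.208 0 0 0 0.3" --pt "0 0.002 -0.208 0 0 0 -0.9" --pt "0 0.002 -0.208 0 0 0 -0.9" --pt "0 0.002 -0.208 0 0 0 -0.9" --pt "0 0.002 -0.208 0 0 0 -0.9" --pt "0 0.002 -0.208 0 0 0 -0.9" --squeeze 20

```text
time_s: 10.52
ee_pos: [584.6, 87.0, 183.2]
ee_rot: [179.9, 0.0, 175.4]
force: [-0.2, -0.9, 1.2]
gripper_width: 13.4
gripper_force: 20.0
```

```bash
python3 - <<'E'
import numpy as np
v=np.array([-61.6,-185.9])
R=lambda a:np.array([[np.cos(a),-np.sin(a)],[np.sin(a),np.cos(a)]])
for s in(0,48):
    w=R(-np.radians(s))@v
    print([[*((R(-np.radians(k))@w-w)/500).round(3).tolist(),0,0,0,round(-k/60,3),-0.9] for k in range(4,49,4)])
E
```

```text
[[-0.026, 0.009, 0, 0, 0, -0.067, -0.9], [-0.051, 0.021, 0, 0, 0, -0.133, -0.9], [-0.075, 0.034, 0, 0, 0, -0.2, -0.9], [-0.098, 0.048, 0, 0, 0, -0.267, -0.9], [-0.12, 0.065, 0, 0, 0, -0.333, -0.9], [-0.141, 0.082, 0, 0, 0, -0.4, -0.9], [-0.16, 0.101, 0, 0, 0, -0.467, -0.9], [-0.178, 0.122, 0, 0, 0, -0.533, -0.9], [-0.195, 0.143, 0, 0, 0, -0.6, -0.9], [-0.21, 0.166, 0, 0, 0, -0.667, -0.9], [-0.224, 0.19, 0, 0, 0, -0.733, -0.9], [-0.236, 0.215, 0, 0, 0, -0.8, -0.9]]
[[-0.01, 0.025, 0, 0, 0, -0.067, -0.9], [-0.018, 0.051, 0, 0, 0, -0.133, -0.9], [-0.025, 0.078, 0, 0, 0, -0.2, -0.9], [-0.029, 0.105, 0, 0, 0, -0.267, -0.9], [-0.032, 0.132, 0, 0, 0, -0.333, -0.9], [-0.033, 0.16, 0, 0, 0, -0.4, -0.9], [-0.032, 0.187, 0, 0, 0, -0.467, -0.9], [-0.029, 0.214, 0, 0, 0, -0.533, -0.9], [-0.024, 0.241, 0, 0, 0, -0.6, -0.9], [-0.017, 0.267, 0, 0, 0, -0.667, -0.9], [-0.009, 0.293, 0, 0, 0, -0.733, -0.9], [0.002, 0.319, 0, 0, 0, -0.8, -0.9]]
```

>>> send_rows --pt "-0.012 0.004 0 0 0 -0.033 -0.9" --pt "-0.026 0.009 0 0 0 -0.067 -0.9" --pt "-0.051 0.021 0 0 0 -0.133 -0.9" --pt "-0.075 0.034 0 0 0 -0.2 -0.9" --pt "-0.098 0.048 0 0 0 -0.267 -0.9" --pt "-0.12 0.065 0 0 0 -0.333 -0.9" --pt "-0.141 0.082 0 0 0 -0.4 -0.9" --pt "-0.16 0.101 0 0 0 -0.467 -0.9" --pt "-0.178 0.122 0 0 0 -0.533 -0.9" --pt "-0.195 0.143 0 0 0 -0.6 -0.9" --pt "-0.21 0.166 0 0 0 -0.667 -0.9" --pt "-0.224 0.19 0 0 0 -0.733 -0.9" --pt "-0.236 0.215 0 0 0 -0.8 -0.9" --squeeze 20

```text
time_s: 12.15
ee_pos: [468.2, 194.9, 183.3]
ee_rot: [179.7, 0.1, 127.3]
force: [5.2, 1.8, -3.9]
gripper_width: 13.4
gripper_force: 20.0
```

>>> send_rows --pt "-0.01 0.025 0 0 0 -0.067 -0.9" --pt "-0.018 0.051 0 0 0 -0.133 -0.9" --pt "-0.025 0.078 0 0 0 -0.2 -0.9" --pt "-0.029 0.105 0 0 0 -0.267 -0.9" --pt "-0.032 0.132 0 0 0 -0.333 -0.9" --pt "-0.033 0.16 0 0 0 -0.4 -0.9" --pt "-0.032 0.187 0 0 0 -0.467 -0.9" --pt "-0.029 0.214 0 0 0 -0.533 -0.9" --pt "-0.024 0.241 0 0 0 -0.6 -0.9" --pt "-0.019 0.262 0 0 0 -0.65 -0.9" --pt "-0.015 0.275 0 0 0 -0.687 -0.9" --pt "-0.015 0.275 0 0 0 -0.687 -0.9" --pt "-0.015 0.275 0 0 0 -0.687 0.3" --pt "-0.015 0.275 0 0 0 -0.687 0.3" --pt "-0.015 0.275 0 0 0 -0.687 0.3" --pt "-0.015 0.275 0.08 0 0 -0.687 0.3" --pt "-0.015 0.275 0.18 0 0 -0.687 0.3" --pt "-0.015 0.275 0.25 0 0 -0.687 0.3"

```text
time_s: 14.4
ee_pos: [459.1, 331.5, 310.4]
ee_rot: [179.9, -0.1, 86.2]
force: [0.9, 0.4, -0.4]
gripper_width: 58.9
gripper_force: 0.0
```

```bash
python3 - <<'E'
from h import *
s=env.state(); print(s['ee_pos'],s['ee_rot'],s['qpos'],s['gripper_width'],s['force'])
grab('scene','s2.png'); grab('top','t2.png')
cv2.imwrite('pics/c2.png',np.hstack([cv2.imread('pics/s2.png')[80:360,150:550],cv2.imread('pics/t2.png')[80:360,100:500]]))
E
```

```text
[459.13975558 331.5258939  310.41503136] [ 1.79894630e+02 -9.12927878e-02  8.61732277e+01] [3.46644581e+01 1.49693274e+01 8.06541419e+01 5.90301076e-03
 8.42372370e+01 3.84907288e+01] 58.93347857022234 [ 0.87489954  0.37219159 -0.41820288]
```

View pics/c2.png

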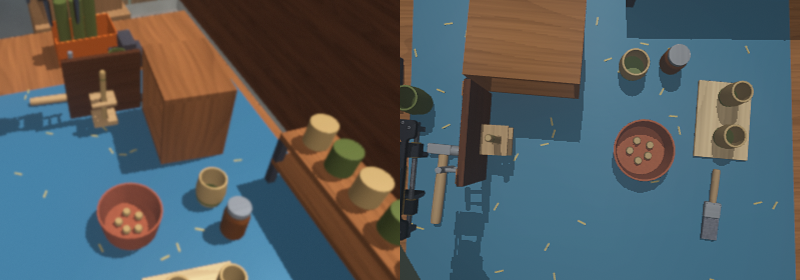

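The door is open square and both cups stand on the board. The stick stands in the rack, at about (189,218) in the top view and (252,165) in the scene view. Next I measure its top and lean.

```bash
python3 - <<'E'
from h import *
for n in('top','scene'):
    f=grab(n); W=f['W']
    for z0,z1 in((115,140),(140,165),(165,185),(185,201),(201,210)):
        m=(W[...,2]>z0)&(W[...,2]<z1)&(abs(W[...,0]-523)<40)&(abs(W[...,1]-232)<28); P=W[m]
        if len(P): print(n,z0,len(P),P.min(0).round(),P.max(0).round(),np.median(P,0).round(1))
    if n=='top':
        m=(W[...,2]>215)&(W[...,2]<232)&(W[...,0]<600)&(W[...,0]>420)&(abs(W[...,1]-280)<40); P=W[m]; print('door',cv2.minAreaRect(P[:,:2].astype(np.float32)))
E
```

```text
top 115 15 [517. 224. 116.] [531. 229. 139.] [524.  225.5 126. ]
top 140 19 [517. 224. 141.] [530. 230. 163.] [523.1 225.5 151.8]
top 165 15 [516. 224. 166.] [531. 231. 185.] [522.7 225.7 181.5]
top 185 16 [516. 224. 186.] [530. 240. 201.] [521.  228.9 198.2]
top 201 41 [518. 225. 201.] [530. 240. 207.] [523.9 231.1 204. ]
door ((513.8211669921875, 277.7906494140625), (18.296098709106445, 171.99607849121094), 86.14860534667969)
scene 115 38 [516. 225. 116.] [530. 235. 140.] [521.8 229.9 127.6]
scene 140 40 [515. 228. 140.] [530. 236. 165.] [521.2 229.8 151. ]
scene 165 36 [515. 225. 165.] [529. 237. 185.] [521.5 230.2 174.7]
scene 185 29 [514. 227. 185.] [529. 236. 201.] [520.4 229.8 193.1]
scene 201 23 [514. 229. 201.] [528. 242. 208.] [521.7 232.6 205.5]
```

>>> send_rows --pt "0.05 -0.08 0 0 0 0 0.1" --pt "0.1 -0.16 0 0 0 0 0.1" --pt "0.127 -0.197 0 0 0 0 0.1" --pt "0.127 -0.197 -0.06 0 0 0 0.1" --pt "0.127 -0.197 -0.12 0 0 0 0.1" --pt "0.127 -0.197 -0.2 0 0 0 0.1" --pt "0.127 -0.197 -0.26 0 0 0 0.1" --pt "0.127 -0.197 -0.294 0 0 0 0.1" --pt "0.127 -0.197 -0.294 0 0 0 0.1"

```text
time_s: 15.72
ee_pos: [520.5, 232.0, 158.0]
ee_rot: [-179.7, 0.2, 86.2]
force: [0.9, 0.4, -0.2]
gripper_width: 50.5
gripper_force: 0.0
```

>>> send_rows --pt "0 0 0 0 0 0 -0.9" --pt "0 0 0 0 0 0 -0.9" --pt "0 0 0 0 0 0 -0.9" --pt "0 0 0 0 0 0 -0.9" --squeeze 20

```text
time_s: 16.23
ee_pos: [523.2, 232.9, 161.5]
ee_rot: [179.9, -0.0, 86.2]
force: [0.7, -0.2, 0.2]
gripper_width: 16.3
gripper_force: 20.0
```

>>> send_rows --pt "0 0 0.03 0 0 0 -0.9" --pt "0 0 0.08 0 0 0 -0.9" --pt "0 0 0.13 0 0 0 -0.9" --pt "0 0 0.18 0 0 0 -0.9" --pt "0 0 0.23 0 0 0 -0.9" --pt "0 0 0.26 0 0 0 -0.9" --pt "0 0 0.26 0 0 0 -0.9"

```text
time_s: 17.1
ee_pos: [522.8, 233.0, 292.4]
ee_rot: [179.9, -0.1, 86.2]
force: [0.6, 0.6, -1.1]
gripper_width: 16.5
gripper_force: 20.0
```

```bash
python3 - <<'E'
from h import *
s=env.state(); print(s['ee_pos'],s['gripper_width'],s['qpos'])
f=grab('scene','s3.png'); W=f['W']
for z0,z1 in((130,165),(165,190),(190,215),(215,245)):
    m=(W[...,2]>z0)&(W[...,2]<z1)&(abs(W[...,0]-523)<40)&(abs(W[...,1]-232)<28); P=W[m]
    if len(P): print(z0,len(P),P.min(0).round(),P.max(0).round(),np.median(P,0).round(1))
E
```

```text
[522.78029116 233.02223606 292.38642741] 16.493255485004607 [2.28702093e+01 1.58570589e+01 8.19390514e+01 4.80668262e-03
 8.20645375e+01 2.66962631e+01]
130 3 [519. 229. 164.] [524. 231. 164.] [521.3 230.  164. ]
165 39 [515. 227. 166.] [529. 236. 189.] [521.6 229.7 178.9]
190 45 [515. 226. 191.] [530. 235. 214.] [521.4 229.5 202.3]
215 57 [515. 226. 216.] [529. 237. 244.] [522.1 229.5 230.9]
```

View pics/s3.png

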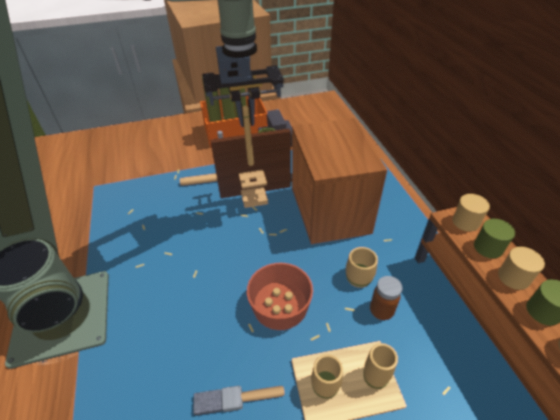

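The stick is clear of the rack, vertical, with its lower end at about z=163. The beads form a ring at about (277,300). Next I find the ring's gap while moving over the bowl.

```bash
python3 - <<'E'
from h import *
f=grab('top'); W=f['W']
hsv=cv2.cvtColor(f['pixels'],cv2.COLOR_RGB2HSV).astype(int)
m=np.zeros((420,560),bool); m[205:258,318:372]=1
m&=(hsv[...,0]>14)&(hsv[...,0]<40)&(hsv[...,2]>100)&(W[...,2]<40)
n,l,st,c=cv2.connectedComponentsWithStats(m.astype(np.uint8))
for i in range(1,n):
    if st[i,4]>8: print(st[i,4],np.median(W[l==i],0).round(1))
E
```

```text
42 [ 529.5 -105.9   20.7]
41 [ 519.3 -140.8   21.3]
40 [503.7 -88.   20.2]
43 [ 491.3 -136.1   21.1]
39 [ 478.4 -110.8   20.6]
```

>>> send_rows --pt "-0.004 -0.06 0 0 0 0 -0.9" --pt "-0.01 -0.14 0 0 0 0 -0.9" --pt "-0.014 -0.24 0 0 0 0 -0.9" --pt "-0.02 -0.34 0 0 0 0 -0.9" --pt "-0.024 -0.44 0 0 0 0 -0.9" --pt "-0.028 -0.54 0 0 0 0 -0.9" --pt "-0.032 -0.62 0 0 0 0 -0.9" --pt "-0.037 -0.68 0 0 0 0 -0.9" --pt "-0.037 -0.703 0 0 0 0 -0.9" --pt "-0.037 -0.703 0 0 0 0 -0.9" --pt "-0.037 -0.703 0 0 0 0 -0.9"

```text
time_s: 18.58
ee_pos: [504.1, -117.6, 290.7]
ee_rot: [-180.0, -0.0, 86.2]
force: [0.3, -1.0, -0.1]
gripper_width: 16.7
gripper_force: 20.0
```

>>> send_rows --pt "0.001 0 -0.08 0 0 0 -0.9" --pt "0.001 0 -0.16 0 0 0 -0.9" --pt "0.001 0 -0.22 0 0 0 -0.9" --pt "0.001 0 -0.26 0 0 0 -0.9" --pt "0.001 0 -0.28 0 0 0 -0.9" --pt "0.001 0 -0.29 0 0 0 -0.9" --pt "0.001 0 -0.29 0 0 0 -0.9"

```text
time_s: 19.45
ee_pos: [504.9, -118.4, 146.3]
ee_rot: [180.0, 0.0, 86.2]
force: [0.5, 0.2, 0.1]
gripper_width: 16.2
gripper_force: 20.0
```

>>> send_rows --pt "0.02 0.0 0 0 0 0 -0.9" --pt "0.04 0.0 0 0 0 0 -0.9" --pt "0.06 0.0 0 0 0 0 -0.9" --pt "0.057 0.019 0 0 0 0 -0.9" --pt "0.049 0.035 0 0 0 0 -0.9" --pt "0.035 0.049 0 0 0 0 -0.9" --pt "0.019 0.057 0 0 0 0 -0.9" --pt "0 0.06 0 0 0 0 -0.9" --pt "-0.019 0.057 0 0 0 0 -0.9" --pt "-0.035 0.049 0 0 0 0 -0.9" --pt "-0.049 0.035 0 0 0 0 -0.9" --pt "-0.057 0.019 0 0 0 0 -0.9" --pt "-0.06 0 0 0 0 0 -0.9" --pt "-0.057 -0.019 0 0 0 0 -0.9" --pt "-0.049 -0.035 0 0 0 0 -0.9" --pt "-0.035 -0.049 0 0 0 0 -0.9" --pt "-0.019 -0.057 0 0 0 0 -0.9" --pt "0 -0.06 0 0 0 0 -0.9"

```text
time_s: 21.7
ee_pos: [505.3, -148.9, 145.9]
ee_rot: [180.0, -0.0, 86.2]
force: [0.1, -0.0, -0.7]
gripper_width: 16.5
gripper_force: 20.0
```

```bash
python3 - <<'E'
from h import *
s=env.state(); print(s['ee_pos'],s['gripper_width'],s['force'])
a=grab('top','t4.png');b=grab('scene','s4.png')
A=cv2.imread('pics/t4.png')[130:270,280:480];B=cv2.imread('pics/s4.png')[230:370,220:420]
cv2.imwrite('pics/c4.png',cv2.resize(np.hstack([A,B]),None,fx=2,fy=2))
W=a['W'];m=np.zeros((420,560),bool);m[190:270,305:385]=1
P=W[m&(W[...,2]>60)&(W[...,2]<80)];print('bowl',cv2.minEnclosingCircle(P[:,:2].astype(np.float32)))
E
```

```text
[ 505.28288718 -148.8674191   145.89667524] 16.46275040018938 [ 0.11466548 -0.03039343 -0.74986284]
bowl ((504.5441589355469, -118.55048370361328), 75.58030700683594)
```

View pics/c4.png

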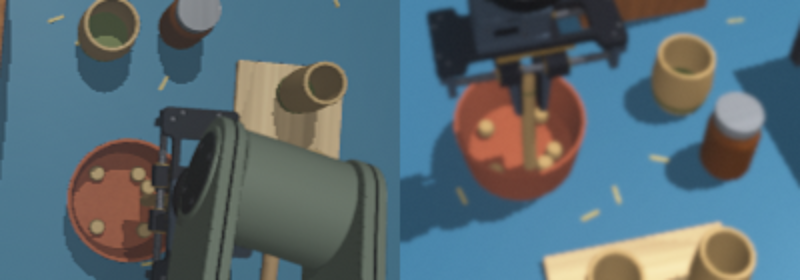

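Stirring works: the beads are spread to about (97,173), (97,228) and (137,173) in the crop, and the bowl has not moved. Two more rounds.

>>> send_rows --pt "0.019 0.003 0 0 0 0 -0.9" --pt "0.035 0.011 0 0 0 0 -0.9" --pt "0.049 0.025 0 0 0 0 -0.9" --pt "0.057 0.041 0 0 0 0 -0.9" --pt "0.06 0.06 0 0 0 0 -0.9" --pt "0.057 0.079 0 0 0 0 -0.9" --pt "0.049 0.095 0 0 0 0 -0.9" --pt "0.035 0.109 0 0 0 0 -0.9" --pt "0.019 0.117 0 0 0 0 -0.9" --pt "0 0.12 0 0 0 0 -0.9" --pt "-0.019 0.117 0 0 0 0 -0.9" --pt "-0.035 0.109 0 0 0 0 -0.9" --pt "-0.049 0.095 0 0 0 0 -0.9" --pt "-0.057 0.079 0 0 0 0 -0.9" --pt "-0.06 0.06 0 0 0 0 -0.9" --pt "-0.057 0.041 0 0 0 0 -0.9" --pt "-0.049 0.025 0 0 0 0 -0.9" --pt "-0.035 0.011 0 0 0 0 -0.9" --pt "-0.019 0.003 0 0 0 0 -0.9" --pt "0 0 0 0 0 0 -0.9"

```text
time_s: 24.3
ee_pos: [505.3, -148.8, 145.9]
ee_rot: [180.0, -0.0, 86.2]
force: [-0.0, 0.6, -0.1]
gripper_width: 16.1
gripper_force: 20.0
```

>>> send_rows --pt "0.019 0.003 0 0 0 0 -0.9" --pt "0.035 0.011 0 0 0 0 -0.9" --pt "0.049 0.025 0 0 0 0 -0.9" --pt "0.057 0.041 0 0 0 0 -0.9" --pt "0.06 0.06 0 0 0 0 -0.9" --pt "0.057 0.079 0 0 0 0 -0.9" --pt "0.049 0.095 0 0 0 0 -0.9" --pt "0.035 0.109 0 0 0 0 -0.9" --pt "0.019 0.117 0 0 0 0 -0.9" --pt "0 0.12 0 0 0 0 -0.9" --pt "-0.019 0.117 0 0 0 0 -0.9" --pt "-0.035 0.109 0 0 0 0 -0.9" --pt "-0.049 0.095 0 0 0 0 -0.9" --pt "-0.057 0.079 0 0 0 0 -0.9" --pt "-0.06 0.06 0 0 0 0 -0.9" --pt "-0.057 0.041 0 0 0 0 -0.9" --pt "-0.049 0.025 0 0 0 0 -0.9" --pt "-0.035 0.011 0 0 0 0 -0.9" --pt "-0.019 0.003 0 0 0 0 -0.9" --pt "0 0 0 0 0 0 -0.9"

```text
time_s: 26.8
ee_pos: [505.3, -148.8, 145.9]
ee_rot: [180.0, -0.0, 86.2]
force: [-0.7, -0.3, -0.2]
gripper_width: 16.3
gripper_force: 20.0
```

```bash
cat > b.py <<'E'
from h import *
s=env.state(); print(s['time_s'],s['ee_pos'],s['ee_rot'],s['gripper_width'],s['qpos'])
for n,(v0,v1,u0,u1) in dict(top=(190,275,300,390),scene=(255,340,235,325)).items():
    f=grab(n); W=f['W']; m=np.zeros((420,560),bool); m[v0:v1,u0:u1]=1
    hsv=cv2.cvtColor(f['pixels'],cv2.COLOR_RGB2HSV).astype(int)
    P=W[m&(W[...,2]>60)&(W[...,2]<75)]; print('bowl',cv2.minEnclosingCircle(P[:,:2].astype(np.float32)))
    m&=(hsv[...,0]>14)&(hsv[...,0]<40)&(hsv[...,2]>100)&(W[...,2]<50)
    k,l,st,c=cv2.connectedComponentsWithStats(m.astype(np.uint8))
    for i in range(1,k):
        if st[i,4]>8: print(n,st[i,4],np.median(W[l==i],0).round(1))
E
python3 b.py
```

```text
26.8 [ 505.30636259 -148.81272721  145.90466943] [ 1.79992323e+02 -8.06498110e-03  8.61603668e+01] 16.299014337800887 [-1.76668106e+01  1.71167213e+01  1.01901941e+02  1.10542114e-02
  6.09758109e+01 -1.38325397e+01]
bowl ((504.5926208496094, -118.63632202148438), 75.55731201171875)
top 59 [ 542.6 -141.8   21.2]
top 37 [539.3 -85.3  21.2]
top 44 [470.6 -85.2  21. ]
top 27 [ 465.8 -146.2   21.4]
bowl ((504.2314453125, -115.9463119506836), 76.0467758178711)
scene 36 [537.3 -88.   22.3]
scene 42 [470.1 -87.9  22.7]
scene 69 [ 543.5 -140.7   22.9]
scene 25 [ 506.1 -153.5   38.1]
scene 12 [ 423.2 -155.1    3.3]
scene 12 [ 555.7 -219.6    2.6]
```

Beads moved well out and the bowl is unmoved. One more round for safety while turning the gripper, so that I can then lean the stick onto the rim.

>>> send_rows --pt "0.019 0.003 0 0 0 -0.05 -0.9" --pt "0.035 0.011 0 0 0 -0.1 -0.9" --pt "0.049 0.025 0 0 0 -0.15 -0.9" --pt "0.057 0.041 0 0 0 -0.2 -0.9" --pt "0.06 0.06 0 0 0 -0.25 -0.9" --pt "0.057 0.079 0 0 0 -0.3 -0.9" --pt "0.049 0.095 0 0 0 -0.35 -0.9" --pt "0.035 0.109 0 0 0 -0.4 -0.9" --pt "0.019 0.117 0 0 0 -0.45 -0.9" --pt "0 0.12 0 0 0 -0.5 -0.9" --pt "-0.019 0.117 0 0 0 -0.55 -0.9" --pt "-0.035 0.109 0 0 0 -0.6 -0.9" --pt "-0.049 0.095 0 0 0 -0.65 -0.9" --pt "-0.057 0.079 0 0 0 -0.7 -0.9" --pt "-0.06 0.06 0 0 0 -0.75 -0.9" --pt "-0.057 0.041 0 0 0 -0.8 -0.9" --pt "-0.049 0.025 0 0 0 -0.85 -0.9" --pt "-0.035 0.011 0 0 0 -0.9 -0.9" --pt "-0.019 0.003 0 0 0 -0.95 -0.9" --pt "0 0 0 0 0 -1.0 -0.9"

```text
time_s: 29.4
ee_pos: [505.1, -149.5, 145.9]
ee_rot: [180.0, -0.0, 25.9]
force: [0.3, -0.8, 0.3]
gripper_width: 16.8
gripper_force: 20.0
```

>>> send_rows --pt "0.0 0.03 0 0 0 -0.11 -0.9" --pt "0.0 0.06 0 0 0 -0.22 -0.9" --pt "0.0 0.06 0 0 0 -0.33 -0.9" --pt "0.0 0.06 0 0 0 -0.44 -0.9" --pt "0.0 0.06 0 0 0 -0.55 -0.9" --pt "0.0 0.06 0 0 0 -0.66 -0.9" --pt "0.0 0.06 0 0 0 -0.66 -0.9" --pt "0.0 0.06 0 0 0 -0.66 -0.9"

```text
time_s: 30.4
ee_pos: [504.7, -118.9, 145.9]
ee_rot: [180.0, 0.0, -13.4]
force: [-0.0, 0.0, -0.2]
gripper_width: 16.8
gripper_force: 20.0
```

```bash
python3 b.py; python3 - <<'E'
from h import *
f=grab('top','t5.png');f=grab('scene','s5.png')
A=cv2.imread('pics/t5.png')[170:290,290:440];B=cv2.imread('pics/s5.png')[240:360,210:360]
cv2.imwrite('pics/c5.png',cv2.resize(np.hstack([A,B]),None,fx=2.6,fy=2.6))
E
```

```text
30.4 [ 504.67957357 -118.93840814  145.88218747] [ 1.79995479e+02  3.34656095e-03 -1.33854325e+01] 16.815855029228175 [-1.45288917e+01  1.64223823e+01  1.02936982e+02 -5.26219752e-03
  6.06438919e+01  8.88591206e+01]
bowl ((504.9656982421875, -117.46864318847656), 75.27735137939453)
top 43 [470.6 -85.   20.2]
bowl ((503.388671875, -116.46293640136719), 75.9271240234375)
scene 39 [538.4 -87.8  22.4]
scene 40 [469.6 -87.8  22.5]
scene 30 [ 502.9 -124.9   37.5]
scene 66 [ 543.7 -140.3   22.6]
scene 10 [ 468.7 -142.6   22.8]
scene 12 [ 423.2 -154.5    2.8]
scene 13 [ 556.6 -219.3    2.3]
```

View pics/c5.png

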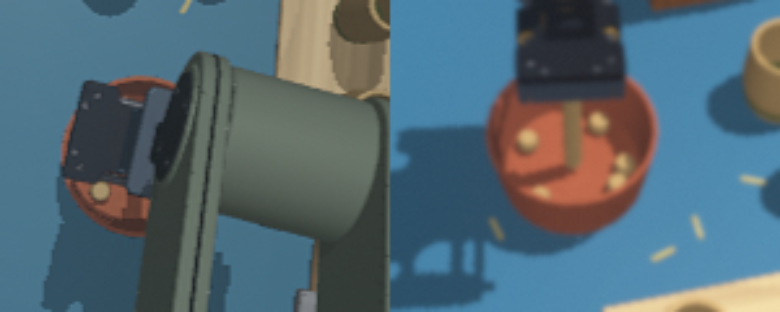

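Five beads are visible in the bowl, at (470,-87), (538,-88), two near (543,-140) and (468,-143). The stick is vertical at the centre. Next I move the tip to the near side and tilt the stick towards the far rim.

>>> send_rows --pt "-0.03 0.007 0 0 0 0 -0.9" --pt "-0.06 0.014 0 0 0 0 -0.9" --pt "-0.078 0.018 0 0 0 0 -0.9" --pt "-0.078 0.018 0.002 0 0 0 -0.9" --pt "-0.06 0.014 0.002 0.0153 0.065 0 -0.9" --pt "-0.042 0.01 0 0.0307 0.13 0 -0.9" --pt "-0.025 0.006 -0.002 0.046 0.1945 0 -0.9" --pt "-0.008 0.002 -0.006 0.0613 0.2594 0 -0.9" --pt "0.026 -0.006 -0.018 0.092 0.389 0 -0.9" --pt "0.057 -0.0135 -0.034 0.123 0.519 0 -0.9" --pt "0.086 -0.02 -0.055 0.1535 0.6485 0 -0.9" --pt "0.112 -0.026 -0.08 0.184 0.778 0 -0.9" --pt "0.112 -0.026 -0.08 0.184 0.778 0 -0.9" --pt "0.112 -0.026 -0.08 0.184 0.778 0 -0.9"

```text
time_s: 32.35
ee_pos: [560.8, -131.7, 106.0]
ee_rot: [179.9, 47.9, -13.5]
force: [-0.8, -0.2, -0.3]
gripper_width: 16.5
gripper_force: 20.0
```

```bash
python3 b.py; python3 - <<'E'
from h import *
f=grab('top','t6.png');f=grab('scene','s6.png'); print(env.state()['force'])
A=cv2.imread('pics/t6.png')[150:290,290:440];B=cv2.imread('pics/s6.png')[220:360,210:360]
cv2.imwrite('pics/c6.png',cv2.resize(np.hstack([A,B]),None,fx=2.6,fy=2.6))
E
```

```text
32.35 [ 560.7532666  -131.69296627  106.00392692] [179.85838827  47.89639517 -13.48849382] 16.506788953122363 [-14.03957312  49.94283574  63.66644922  -0.60390524 114.2836855
  89.38213554]
bowl ((545.1859741210938, -97.16321563720703), 42.828189849853516)
top 9 [ 550.  -131.4   21.5]
top 22 [542.  -87.3  21.7]
bowl ((504.2841796875, -116.22067260742188), 76.07551574707031)
scene 107 [ 471.7 -110.2   31.8]
scene 63 [ 544.2 -141.    22.3]
scene 11 [ 423.4 -155.5    2.3]
scene 12 [ 555.7 -219.7    3.2]
[-0.04158676 -0.42720553 -0.18416501]
```

View pics/c6.png

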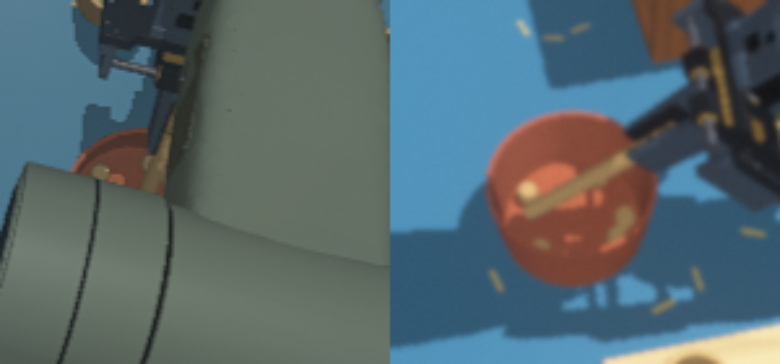

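The stick leans across the bowl with its lower end near the beads on the near side, and the fingers are clear of the rim. Release and lift away.

>>> send_rows --pt "0 0 0 0 0 0 -0.3" --pt "0 0 0 0 0 0 0.0" --pt "0 0 0 0 0 0 0.2" --pt "0 0 0 0 0 0 0.2" --pt "0.01 0 0.06 0 0 0 0.2" --pt "0.02 0 0.14 0 0 0 0.2" --pt "0.02 0 0.24 0 0 0 0.2" --pt "0.02 0 0.34 0 0 0 0.2" --pt "-0.04 0.0 0.4 0 -0.15 0 0.2" --pt "-0.12 0 0.42 0 -0.3 0 0.2" --pt "-0.2 0 0.42 0 -0.45 0 0.2" --pt "-0.3 0 0.42 0 -0.6 0 0.2" --pt "-0.3 0 0.42 0 -0.6 0 0.2" --pt "-0.3 0 0.42 0 -0.6 0 0.2"

```text
time_s: 34.3
ee_pos: [410.7, -131.8, 316.8]
ee_rot: [-172.1, 12.5, -9.2]
force: [0.5, 0.5, 0.3]
gripper_width: 54.9
gripper_force: 0.0
```

```bash
python3 b.py; python3 - <<'E'
from h import *
f=grab('top','t7.png');f=grab('scene','s7.png')
A=cv2.imread('pics/t7.png')[60:340,100:500];B=cv2.imread('pics/s7.png')[120:400,160:560]
cv2.imwrite('pics/c7.png',np.hstack([A,B]))
E
```

```text
34.3 [ 410.70988505 -131.82487713  316.78655541] [-172.09668805   12.4929669    -9.24697897] 54.85865297572712 [-23.01133425   9.80462538  88.06640427   4.76344989  96.09212825
  77.02752563]
bowl ((504.62445068359375, -118.87945556640625), 75.72809600830078)
top 12 [ 593.7 -202.3    1.3]
top 15 [ 556.9 -221.5    1.3]
top 37 [539.3 -85.4  20.6]
top 35 [ 537.3 -152.6   20.7]
top 117 [ 486.3 -114.9   35.4]
top 43 [470.6 -85.4  21.2]
top 27 [ 468.4 -144.1   20.7]
bowl ((503.5449523925781, -115.42910766601562), 76.360107421875)
scene 35 [537.6 -86.3  22.7]
scene 42 [470.2 -87.9  22.3]
scene 120 [ 482.8 -117.9   34.9]
scene 65 [ 543.5 -142.    22.5]
scene 9 [ 468.9 -142.5   22.8]
scene 12 [ 423.2 -155.4    2.3]
scene 13 [ 557.2 -219.8    1.7]
```

View pics/c7.png

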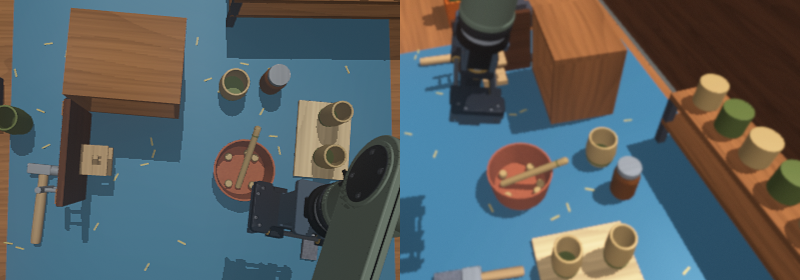

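The stick rests in the bowl, leaning on the far rim, with its lower end at about (238,188) in the left crop. All five beads are in the bowl, the door is square open and the cup is on the board. Handing in.

```bash
python3 -c "
from h import *
print(env.job_done())"
```

```text
the job is handed in; nothing more can be done
None
```

The job is handed in at about 34 s of the 72 s allowed; no verdict came back. In the last pictures the cup stood on the board, the door was about square open, the stick leaned in the bowl after four stirring rounds, and all five beads were still in the bowl.

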